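# Jack up the front of a rheometer and hold it

## Robot

A 7-joint arm with a two-finger parallel gripper is mounted at the origin on the work surface. World frame = base frame: x ahead of the robot, y to its left, z up, the work surface at z = 0. Lengths are in m, angles in rad, forces in N, time in s.
With the tool pointing down it reaches from about 0.4 to 0.85 m from the base axis. Payload 10.4 kg.
Tool frame: the origin (TCP) lies between the finger pads; the fingertips stand tip_extent ahead of it and the grasp point (between the pads) lies 2 mm behind it (tip_extent is the distance from the TCP to the fingertips, in m); z points along the fingers, y is the direction in which the jaws open and shut (so a half turn about z gives the same grasp; the last joint's range is limited). The gripper opens to 87 mm and grips with 3 to 60 N. Pads are 19 mm wide; open, the fingers measure 117 mm over their backs; the gripper's body (75 mm by 190 mm) begins 51 mm behind the grasp point.
Start: joints at [-1.209, 0.332, -0.065, 1.46, 0.022, 1.35, -0.088], TCP at [0.235, 0.579, 0.24] pointing down, gripper open.
Joint ranges: [-2.6, 2.6], [-0.5, 2.12], [-1.47, 1.34], [0.16, 2.42], [-1.27, 4.41], [0.06, 2.06], [-2.6, 2.6]. Speed limits (rad/s): [2.22, 2.22, 2.79, 2.79, 3.14, 3.14, 3.14].

## Interface

Orientations are given as a unit quaternion [x, y, z, w].
In Python, from bench import read_state, camera, camera_params, close_job, tip_extent gives the robot as it stands. The module is installed in compiled form; this text tells all that it offers.
- The arm moves only by the tool send_rows, never from a script. Its argument "steps" is a list of rows, each a list of 7 numbers: the turn, a rotation vector about the tool's x, y, z in degrees, then the shift along the tool's x, y, z in m, then the gripper's target within -1 to 1 (shut at 1, half-way at 0, fully open at -1). In form: [[ax, ay, az, x, y, z, jaw], ...]. A call has exactly 10 rows; each row shifts and turns the pose as measured when the row begins, along the tool's axes as they then stand; what a row does not reach is not made up. A row lasts 1/10 s, in which the tool goes at most 50 mm and 8.59 degrees, less where a joint would pass 70% of its speed; a pose out of reach is approached as far as the arm can. A call with a gripper value outside its range is refused whole. The fingers move at their own pace and stop on an object; "force" is the grip in N (left out, the last holds). Time passes only in rows, so rows that do not move let the fingers close, or fill a call up. It gives the time, the measured TCP pose, the force and the opening at its end, in the units of the state.
- read_state(): the state, without advancing time (a new reading comes with each control period).
- camera(name): name is "scene" or "top"; returns (picture, depth): 384x512x3 uint8, blue, green, red; 384x512 float32, m along the optical axis (not along the pixel's ray), 0 where there is no reading.
- camera_params(name): a dict with "camera_matrix" (3x3 intrinsics, pixels), "dist" ([k1, k2, p1, p2, k3] as OpenCV has them; the pictures are not rectified), "world_from_camera" (4x4, takes a point from camera to world coordinates). Camera axes: x right, y down, z forward; pixel columns grow to the right and rows downward; lengths in m; the calibration is good to about 2 mm. A picture is of the moment at which its call begins. camera_params takes no time and is no camera call.
- close_job(): hands the job in, once; it reports no verdict.
The state is a dict: "time": time; "joint_positions": joint angles; "joint_vel": joint speeds; "joint_torque": joint torques, N m; "ee_pos": TCP position; "eef_rot": TCP orientation; "ft_force": force on the tool from outside, world axes, zero at the start; "torque": the same for the moment, N m; "width": finger opening in m.
Only numpy, scipy, OpenCV 4.12 (cv2) and the standard library are available. Lean on these libraries where they do the work, as an engineer would, in place of code of your own. Each camera call takes 0.05 s, during which the arm holds its last target.

## Task

The rheometer is to get new 4 mm rubber pads under its front feet: put the red lever jack flat on the bench in front of it with the saddle centred under the yellow-marked lift pad of the front bracket, then pump the jack's handle until the front feet stand more than 4 mm clear of the bench. The jack carries the machine only while its handle is held down, so finish holding the handle fully down with the fingers, the feet clear and the robot off the machine itself. On the way do not push hard on the machine or tip the jack over, and leave the other things on the bench where they lie.

Things in the scene. Friction and masses are not known exactly. Their poses are not given: they have to be found in the camera images.
- jack: Red hand lever jack, 1 kg, loose. Origin on its underside below the saddle's axis; z up, x from the handle to the nose (saddle end). Steel foot plate 84 mm wide, 8 thick, from x = -0.200 to 0.032. Ram housing 44 mm across, 74 high, at the origin. Centre of mass at x = -0.064. It carries the machine only while its handle is held down.
- pump_block (a point): The place to grip the jack: on the axis of its upright red pump block, 70 mm above the underside, at x = -0.075, y = 0 of the jack. The block is 36 mm long in x, 30 mm wide in y (flat sides), its top 88 mm above the underside; beside it in y there is only the low foot plate.
- saddle (a point): Centre of the top face of the saddle, a dark steel disc 34 mm across on the ram. At the start it is 86 to 92 mm above the bench, so there are 12 to 18 mm between it and the pad once the jack is set; the ram can rise to 119 mm.
- pump_handle (a joint): 0 = fully up (handle 25 degrees above level; a light spring returns it), 0.61 = fully down (10 below level, hard stop). Pivot at x = -0.108, z = 0.070 of the jack. A ratchet: each full stroke, started from fully up, raises the ram 6 to 13 mm. Unloaded, the ram stays up when the handle returns; loaded, it sinks back until the machine stands on its feet.
- cross_grip (a point): Middle of the handle's cross grip: black rubber bar, diameter 20 mm, 90 long, level along the jack's y, 150 mm from the pivot. Up: x = -0.244, z = 0.133 of the jack; down: x = -0.256, z = 0.044. Pressing takes about 3 N free, 10 to 17 N when lifting. The first strokes close the gap, one may lift only part way, the next lifts the feet 8 mm: five always do, more do no harm.
- rheometer: Blue and grey rotational rheometer, 18 kg, base 360 x 340 mm, 135 high, underside 30 mm above the bench; grey column and drive head 453 mm high at the back. Origin on the bench under the middle of the base, z up, its front looks along its own -x. It can only pivot on its rear mounts.
- lift_pad (a point): Centre of the underside of the yellow lift pad, 40 mm across, under the steel bracket on the machine's front: x = -0.218 of the rheometer (38 mm off the base's front), 104 mm above the bench. The bracket is 60 mm wide, reaches 28 mm further forward; top at 118 mm (ribs 131), with a yellow and black target over the pad. The bench below is free.
- front_feet (a point): Point midway between the undersides of the two front feet; its height is their clearance over the bench (0 at the start).
- foot_pad_a: New black rubber foot pad, disc, diameter 60 mm, 4 mm thick; stays where it lies. Origin under its centre.
- foot_pad_b: A second such pad; stays where it lies.
- spirit_level: Aluminium spirit level with a yellow middle, 160 x 22 x 40 mm; stays. Origin under its centre, x along it.
- wrench: Steel wrench, 160 mm long; stays where it lies.
- screwdriver: Screwdriver, 170 mm long; stays where it lies.
- sample_jar: Amber jar with a white cap, diameter 52 mm, 70 mm high; stays. Origin under its centre.
- sample_cup: Steel cup, 52 mm across, 55 mm high; stays. Origin under its centre.

How it is judged:
By the outcome, as a careful person would: the job done as asked, in the order asked, and still so for the second after the job is handed in, while the arm keeps its last pose, push and grip.
It also fails if it takes over 67 s, if anything falls off the work surface, if the arm or the gripper's body presses on something with over 40 N, if the wrist force passes 120 N, or if a joint passes its speed limit or range.

## Working session

There is one attempt and no reset: what is moved stays moved. The work goes in short steps, Python scripts to look and compute and a tool call to move; the robot and the scene stay as the last step left them, time stands still between calls to the robot, and variables do not carry over. Pictures are saved under pics/ and viewed, and the job is handed in when it is done.

Besides the shell and the picture viewer there is one more tool, called by a JSON object that holds its "fn" and its "kwargs". send_rows: Moves the arm, as the interface text tells. Its arguments: {"type":"object","properties":{"steps":{"type":"array"},"force":{"type":"number"}},"required":["steps"]}

```bash
mkdir -p pics; cat > h.py <<'E'
import numpy as np,cv2
from bench import *
def snap(n,f):
    p,d=camera(n); cv2.imwrite(f'pics/{f}.png',p); np.save(f'pics/{f}.npy',d); return p,d
def w(n,d,u,v,z=None):
    P=camera_params(n);K=np.array(P['camera_matrix']);T=np.array(P['world_from_camera'])
    x,y=cv2.undistortPoints(np.array([[[u,v]]],float),K,np.array(P['dist'],float))[0,0]
    r=np.array([x,y,1.]); 
    if z is None: s=d[int(round(v)),int(round(u))]
    else:
        s=(z-T[2,3])/(T[:3,:3]@r)[2]
    return T[:3,:3]@(r*s)+T[:3,3]
def proj(n,X):
    P=camera_params(n);K=np.array(P['camera_matrix']);T=np.linalg.inv(np.array(P['world_from_camera']))
    X=np.atleast_2d(X); return cv2.projectPoints(X@T[:3,:3].T+T[:3,3],np.zeros(3),np.zeros(3),K,np.array(P['dist'],float))[0][:,0]
E
python3 - <<'E'
from h import *
print(tip_extent, read_state())
for n in('scene','top'): snap(n,n+'0'); print(camera_params(n))
E
```

```text
0.017 {'time': 0.0, 'joint_positions': array([-1.20859683,  0.33286743, -0.06471153,  1.46094533,  0.02161074,
        1.34990949, -0.08852861]), 'joint_vel': array([ 0.00109537, -0.00028334, -0.00045159, -0.00194559,  0.00141552,
        0.00139455, -0.00126386]), 'joint_torque': array([ 2.21764244e-04, -6.23248029e+01,  2.49593711e-02, -3.89907432e+01,
       -6.13855803e-02,  3.96631763e-02,  1.44051601e-04]), 'ee_pos': array([0.2344716 , 0.57895329, 0.23875482]), 'eef_rot': array([ 1.91212053e-01,  9.81548489e-01, -7.09700312e-04, -1.00525609e-04]), 'ft_force': array([0.12254674, 0.23944252, 0.88112354]), 'torque': array([ 0.01465974, -0.01749539, -0.0212968 ]), 'width': 0.08714803458925478}
{'camera_matrix': array([[413.66447186,   0.        , 256.50170013],
       [  0.        , 413.66447186, 189.69904313],
       [  0.        ,   0.        ,   1.        ]]), 'dist': array([-0.09753168,  0.        ,  0.        ,  0.        ,  0.        ]), 'world_from_camera': array([[-0.50866419,  0.71291713, -0.48271099,  1.08881496],
       [ 0.86096429,  0.4219179 , -0.28412283,  0.34392646],
       [ 0.00110838, -0.56012003, -0.82841072,  1.07653768],
       [ 0.        ,  0.        ,  0.        ,  1.        ]])}
{'camera_matrix': array([[485.55040432,   0.        , 263.31764104],
       [  0.        , 485.55040432, 181.43932885],
       [  0.        ,   0.        ,   1.        ]]), 'dist': array([-0.06397007,  0.        ,  0.        ,  0.        ,  0.        ]), 'world_from_camera': array([[-2.44896204e-02, -9.83872799e-01,  1.77185138e-01,
         2.28030901e-01],
       [-9.99537069e-01,  2.72985908e-02,  1.34326025e-02,
         4.12688810e-05],
       [-1.80528769e-02, -1.76774155e-01, -9.84085866e-01,
         1.81350725e+00],
       [ 0.00000000e+00,  0.00000000e+00,  0.00000000e+00,
         1.00000000e+00]])}
```

View pics/scene0.png

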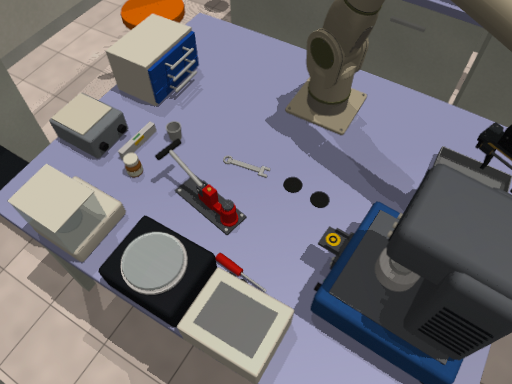

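View pics/top0.png

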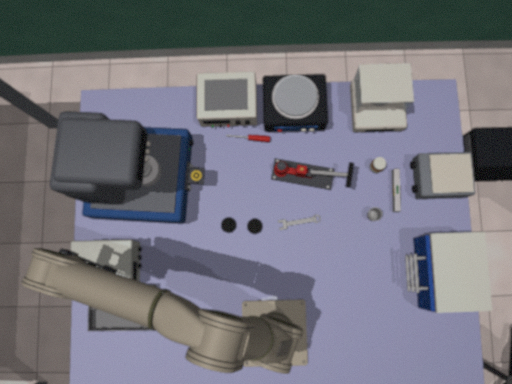

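The scene view shows the jack at about (212,200) and the target at (333,240). In the top view the jack is at about (305,173) and the target at (197,175). Next I enlarge both.

```bash
python3 - <<'E'
import cv2
a=cv2.imread('pics/top0.png');cv2.imwrite('pics/c1.png',cv2.resize(a[145:205,260:365],None,fx=7,fy=7,interpolation=cv2.INTER_CUBIC))
cv2.imwrite('pics/c2.png',cv2.resize(a[115:235,120:220],None,fx=5,fy=5,interpolation=cv2.INTER_CUBIC))
a=cv2.imread('pics/scene0.png');cv2.imwrite('pics/c3.png',cv2.resize(a[130:240,140:255],None,fx=5,fy=5,interpolation=cv2.INTER_CUBIC))
cv2.imwrite('pics/c4.png',cv2.resize(a[200:300,300:400],None,fx=5,fy=5,interpolation=cv2.INTER_CUBIC))
E
```

```text
(no output)
```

View pics/c1.png

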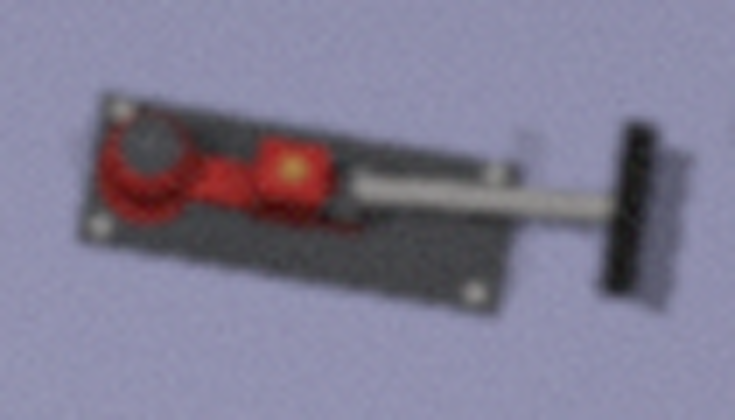

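View pics/c2.png

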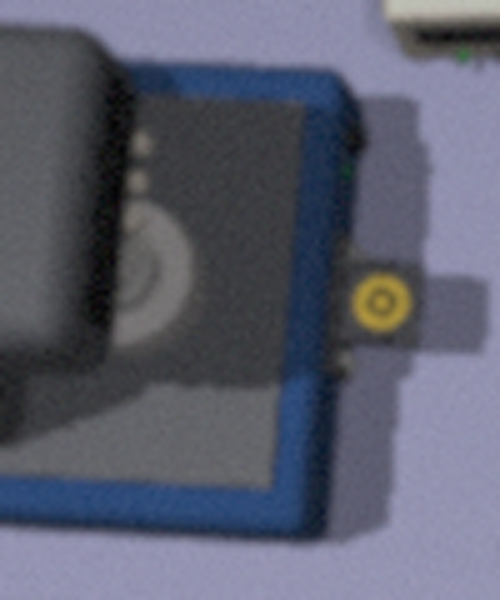

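View pics/c3.png

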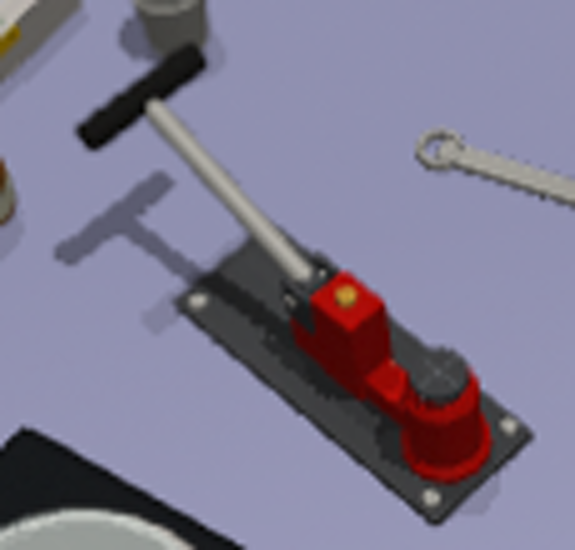

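View pics/c4.png

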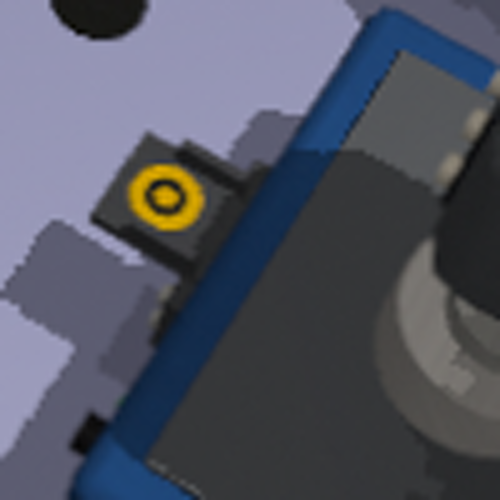

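```bash
cat > fit.py <<'E'
from h import *
from scipy.optimize import least_squares
def cr(p,k,o): return (np.array(p,float)+.5)/k-.5+np.array(o)
J={'c1':[.032,.042,.008],'c2':[.032,-.042,.008],'c3':[-.2,.042,.008],'c4':[-.2,-.042,.008]}
E
python3 - <<'E'
from fit import *
dt=np.load('pics/top0.npy');ds=np.load('pics/scene0.npy')
t=lambda *p:cr(p,7,(260,145)); s=lambda *p:cr(p,5,(140,130))
def pr(l,n,d,p,z): print(l,n,p.round(1),w(n,d,*p).round(4),w(n,d,*p,z=z).round(4))
for p in [(103,92),(78,242),(520,163),(497,315)]: pr('plate','top',dt,t(*p),.008)
for p in [(435,523),(532,435),(178,300)]: pr('plate','scene',ds,s(*p),.008)
pr('sad','top',dt,t(152,143),.089);pr('sad','scene',ds,s(438,372),.089)
pr('gold','top',dt,t(293,168),.09);pr('gold','scene',ds,s(346,295),.09)
pr('grip','top',dt,t(629,208),.143);pr('grip','scene',ds,s(142,96),.143)
t=lambda *p:cr(p,5,(120,115)); s=lambda *p:cr(p,5,(300,200))
pr('tgt','top',dt,t(382,302),.118);pr('tgt','scene',ds,s(166,197),.118)
for p in [(305,105),(270,490)]: pr('edge','top',dt,t(*p),.135)
for p in [(400,52),(150,462)]: pr('edge','scene',ds,s(*p),.135)
for n,u,v in[('jar',379,164),('cup',375,215),('level',396,190),('wr',284,225),('wr',318,219),('fpA',229,225),('fpB',255,226),('sd',268,139),('sd',228,136),('scaleR',327,131),('disp',255,125),('scale',265,131)]: pr(n,'top',dt,np.array([u,v]),0.0)
E
```

```text
plate top [274.3 157.7] [ 0.6454 -0.0194  0.0009] [ 0.6438 -0.0194  0.008 ]
plate top [270.7 179.1] [ 0.5623 -0.0035  0.0017] [ 0.5612 -0.0035  0.008 ]
plate top [333.9 167.9] [ 0.601  -0.2461 -0.0068] [ 0.598  -0.2441  0.008 ]
plate top [330.6 189.6] [ 0.5165 -0.2287 -0.0012] [ 0.515  -0.2275  0.008 ]
plate scene [226.6 234.2] [ 0.6449 -0.0181  0.0074] [ 0.6451 -0.0179  0.008 ]
plate scene [246.  216.6] [ 0.5622 -0.0025  0.0009] [ 5.657e-01 -2.000e-04  8.000e-03]
plate scene [175.2 189.6] [ 0.596  -0.2411  0.0092] [ 0.5955 -0.2417  0.008 ]
sad top [281.3 165. ] [ 0.5979 -0.0432  0.0863] [ 0.5973 -0.0431  0.089 ]
sad scene [227.2 204. ] [ 0.598  -0.0406  0.0903] [ 0.5973 -0.0411  0.089 ]
gold top [301.4 168.6] [ 0.5808 -0.1152  0.0949] [ 0.5818 -0.1155  0.09  ]
gold scene [208.8 188.6] [ 0.5823 -0.1136  0.0929] [ 0.5808 -0.1149  0.09  ]
grip top [349.4 174.3] [ 0.5483 -0.2813  0.1303] [ 0.5459 -0.2792  0.143 ]
grip scene [168.  148.8] [ 0.5499 -0.2765  0.1386] [ 0.5524 -0.2736  0.143 ]
tgt top [196. 175.] [0.5627 0.2624 0.1212] [0.5633 0.2629 0.118 ]
tgt scene [332.8 239. ] [0.5637 0
[... 436 characters left out ...]
152 -0.3905 -0.    ]
level top [396 190] [ 0.5017 -0.466   0.0389] [ 0.5077 -0.4762  0.    ]
wr top [284 225] [ 0.3864 -0.0481  0.0087] [ 0.3872 -0.0484  0.    ]
wr top [318 219] [ 0.4061 -0.1761  0.001 ] [ 0.4062 -0.1762  0.    ]
fpA top [229 225] [0.3918 0.1566 0.0078] [0.3925 0.1573 0.    ]
fpB top [255 226] [0.3861 0.06   0.0016] [0.3863 0.06   0.    ]
sd top [268 139] [0.713  0.0026 0.027 ] [0.7203 0.0027 0.    ]
sd top [228 136] [0.7322 0.1556 0.0167] [ 0.7369  0.157  -0.    ]
scaleR top [327 131] [ 0.7448 -0.2257  0.0034] [ 0.7457 -0.2261 -0.    ]
disp top [255 125] [7.779e-01 5.160e-02 1.000e-04] [0.7779 0.0516 0.    ]
scale top [265 131] [0.7483 0.0133 0.0151] [0.7526 0.0134 0.    ]
```

```bash
cat > plan.py <<'E'
from h import *
from scipy.spatial.transform import Rotation as R
def goalR(jaw): # tool down, tool y axis at angle jaw deg
    a=np.radians(jaw); y=np.array([np.cos(a),np.sin(a),0]); z=np.array([0,0,-1.]); x=np.cross(y,z)
    return R.from_matrix(np.c_[x,y,z])
def plan(p,jaw,n,g):
    s=read_state(); q=R.from_quat(s['eef_rot']); p0=s['ee_pos']
    G=goalR(jaw); rv=(q.inv()*G).as_rotvec()
    st=(np.array(p)-p0)/n
    print('rotdeg',np.degrees(rv).round(2),'dist',st*n, 'yawnow',np.degrees(np.arctan2(*q.as_matrix()[[1,0],1])))
    o=[]
    for i in range(n):
        c=q*R.from_rotvec(rv*i/n)
        o.append('['+','.join('%g'%v for v in np.degrees(rv/n).round(2))+','+','.join('%g'%v for v in c.inv().apply(st).round(4))+f',{g}]')
    print('['+',\n'.join(o)+']')
E
python3 -c "
from plan import *
plan([.5813,-.1155,.24],-11.6,20,-1)"
```

```text
rotdeg [-6.000e-02  5.000e-02  7.955e+01] dist [ 0.34682186 -0.69449769  0.00115315] yawnow 67.9534190740961
[[-0,0,3.98,-0.0291,-0.0257,-0,-1],
[-0,0,3.98,-0.0308,-0.0236,-0,-1],
[-0,0,3.98,-0.0324,-0.0214,-0,-1],
[-0,0,3.98,-0.0338,-0.0191,-0,-1],
[-0,0,3.98,-0.035,-0.0167,-0,-1],
[-0,0,3.98,-0.0361,-0.0142,-0,-1],
[-0,0,3.98,-0.037,-0.0117,-0,-1],
[-0,0,3.98,-0.0377,-0.0091,-0,-1],
[-0,0,3.98,-0.0383,-0.0065,-0,-1],
[-0,0,3.98,-0.0386,-0.0038,-0,-1],
[-0,0,3.98,-0.0388,-0.0011,-0,-1],
[-0,0,3.98,-0.0388,0.0016,-0,-1],
[-0,0,3.98,-0.0386,0.0043,-0.0001,-1],
[-0,0,3.98,-0.0382,0.0069,-0.0001,-1],
[-0,0,3.98,-0.0376,0.0096,-0.0001,-1],
[-0,0,3.98,-0.0369,0.0122,-0.0001,-1],
[-0,0,3.98,-0.0359,0.0147,-0.0001,-1],
[-0,0,3.98,-0.0348,0.0171,-0.0001,-1],
[-0,0,3.98,-0.0336,0.0195,-0.0001,-1],
[-0,0,3.98,-0.0321,0.0218,-0.0001,-1]]
```

{"fn": "send_rows", "kwargs": {"steps": [[0,0,4,-0.029,-0.026,0,-1],[0,0,4,-0.031,-0.0235,0,-1],[0,0,4,-0.0325,-0.0215,0,-1],[0,0,4,-0.034,-0.019,0,-1],[0,0,4,-0.035,-0.0165,0,-1],[0,0,4,-0.036,-0.014,0,-1],[0,0,4,-0.037,-0.0115,0,-1],[0,0,4,-0.038,-0.009,0,-1],[0,0,4,-0.038,-0.0065,0,-1],[0,0,4,-0.0385,-0.004,0,-1]], "force": 60}}

```text
time: 1.1
ee_pos: [0.4053, 0.2198, 0.2345]
eef_rot: [0.523, 0.852, -0.004, -0.002]
ft_force: [-0.3, 0.4, -0.0]
width: 0.0869
```

```bash
python3 -c "
from plan import *
plan([.5813,-.1155,.24],-11.6,10,-1)"
```

```text
rotdeg [-0.42  0.23 38.56] dist [ 0.17598376 -0.33529491  0.0055489 ] yawnow 26.96414818703583
[[-0.04,0.02,3.86,-0.0379,0.0005,-0.0005,-1],
[-0.04,0.02,3.86,-0.0377,0.003,-0.0005,-1],
[-0.04,0.02,3.86,-0.0375,0.0056,-0.0005,-1],
[-0.04,0.02,3.86,-0.037,0.0081,-0.0005,-1],
[-0.04,0.02,3.86,-0.0364,0.0105,-0.0006,-1],
[-0.04,0.02,3.86,-0.0356,0.013,-0.0006,-1],
[-0.04,0.02,3.86,-0.0346,0.0153,-0.0006,-1],
[-0.04,0.02,3.86,-0.0335,0.0176,-0.0006,-1],
[-0.04,0.02,3.86,-0.0323,0.0198,-0.0006,-1],
[-0.04,0.02,3.86,-0.0309,0.022,-0.0006,-1]]
```

{"fn": "send_rows", "kwargs": {"steps": [[0,0,3.9,-0.038,0.0005,-0.0005,-1],[0,0,3.9,-0.0375,0.003,-0.0005,-1],[0,0,3.9,-0.0375,0.0055,-0.0005,-1],[0,0,3.9,-0.037,0.008,-0.0005,-1],[0,0,3.9,-0.0365,0.0105,-0.0005,-1],[0,0,3.9,-0.0355,0.013,-0.0005,-1],[0,0,3.9,-0.0345,0.0155,-0.0005,-1],[0,0,3.9,-0.0335,0.0175,-0.0005,-1],[0,0,3.9,-0.0325,0.02,-0.0005,-1],[0,0,3.8,-0.031,0.022,-0.0005,-1]]}}

```text
time: 2.1
ee_pos: [0.5789, -0.134, 0.2385]
eef_rot: [0.785, 0.619, -0.005, -0.001]
ft_force: [0.1, -0.0, -0.0]
width: 0.0868
```

```bash
python3 -c "
from plan import *
plan([.5813,-.1155,.11],-11.6,10,-1)
snap('scene','s1')"
```

```text
rotdeg [-0.42  0.33 -1.91] dist [ 0.00238016  0.01848284 -0.12853134] yawnow -13.510712350505138
[[-0.04,0.03,-0.19,0.0019,-0.0001,0.0128,-1],
[-0.04,0.03,-0.19,0.0019,-0.0001,0.0128,-1],
[-0.04,0.03,-0.19,0.0019,-0.0001,0.0128,-1],
[-0.04,0.03,-0.19,0.0019,-0.0001,0.0128,-1],
[-0.04,0.03,-0.19,0.0019,-0.0001,0.0128,-1],
[-0.04,0.03,-0.19,0.0019,-0.0001,0.0128,-1],
[-0.04,0.03,-0.19,0.0019,-0.0001,0.0128,-1],
[-0.04,0.03,-0.19,0.0019,-0.0001,0.0129,-1],
[-0.04,0.03,-0.19,0.0019,-0.0001,0.0129,-1],
[-0.04,0.03,-0.19,0.0019,-0.0001,0.0129,-1]]
```

View pics/s1.png

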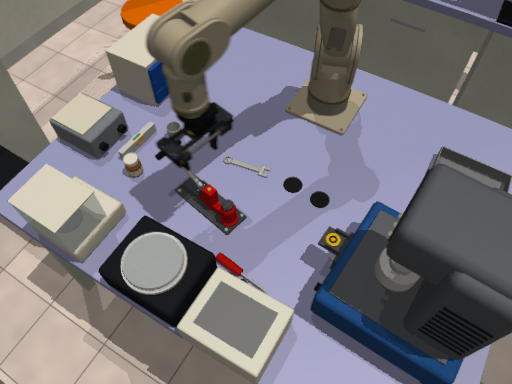

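The scene view shows the gripper above the jack, slightly to the handle side, and the jack undisturbed at about (210,198). I'll centre, then descend.

{"fn": "send_rows", "kwargs": {"steps": [[0,0,-0.6,0.0065,0,0,-1],[0,0,-0.6,0.0065,0,0,-1],[0,0,-0.6,0.0065,0,0.01,-1],[0,0,0,0,0,0.017,-1],[0,0,0,0,0,0.017,-1],[0,0,0,0,0,0.017,-1],[0,0,0,0,0,0.017,-1],[0,0,0,0,0,0.017,-1],[0,0,0,0,0,0.017,-1],[0,0,0,0,0,0.01,-1]]}}

```text
time: 3.15
ee_pos: [0.582, -0.1052, 0.1071]
eef_rot: [0.771, 0.637, -0.004, -0.003]
ft_force: [-0.7, -0.8, -0.1]
width: 0.0872
```

```bash
python3 -c "
from plan import *
plan([.5813,-.1155,.068],-11.6,6,-1)
snap('scene','s2')
a=cv2.imread('pics/s2.png');cv2.imwrite('pics/s2c.png',cv2.resize(a[100:250,130:280],None,fx=4,fy=4))"
```

```text
rotdeg [-0.55  0.14  0.78] dist [-0.00073579 -0.01025345 -0.03911139] yawnow -10.824845787024971
[[-0.09,0.02,0.13,-0.0017,0.0003,0.0065,-1],
[-0.09,0.02,0.13,-0.0017,0.0003,0.0065,-1],
[-0.09,0.02,0.13,-0.0017,0.0002,0.0065,-1],
[-0.09,0.02,0.13,-0.0017,0.0002,0.0065,-1],
[-0.09,0.02,0.13,-0.0017,0.0002,0.0065,-1],
[-0.09,0.02,0.13,-0.0017,0.0002,0.0065,-1]]
```

View pics/s2c.png

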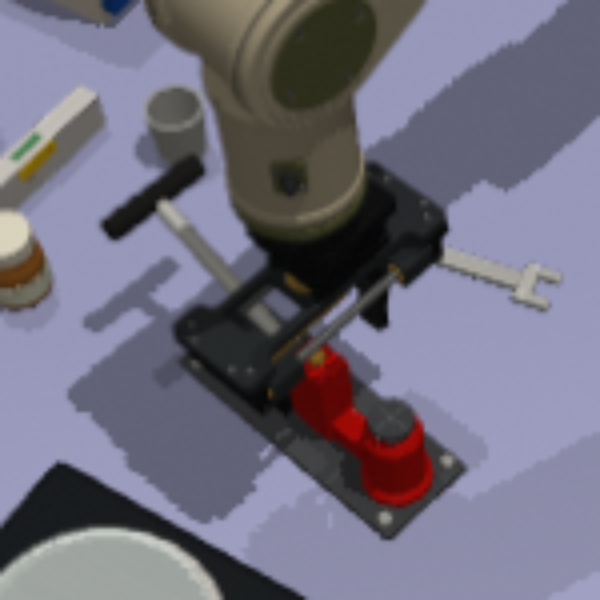

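The gripper straddles the red block (crop (325,390)), about 10 mm too far toward the nose. I'll correct that, go down, then close.

{"fn": "send_rows", "kwargs": {"steps": [[0,0,0.2,-0.0035,0,0,-1],[0,0,0.2,-0.0035,0,0.004,-1],[-0.2,0,0.2,-0.0035,0,0.009,-1],[-0.2,0,0,0,0,0.009,-1],[-0.2,0,0,0,0,0.009,-1],[0,0,0,0,0,0.006,-1],[0,0,0,0,0,0,-1],[0,0,0,0,0,0,-1],[0,0,0,0,0,0,-1],[0,0,0,0,0,0,-1]]}}

```text
time: 4.2
ee_pos: [0.5799, -0.1148, 0.0673]
eef_rot: [0.773, 0.634, 0.0, 0.001]
ft_force: [0.8, -0.4, 0.3]
width: 0.0871
```

```bash
python3 -c "
from plan import *
plan([.5813,-.1155,.068],-11.6,5,-1)"
```

```text
rotdeg [0.13 0.1  0.28] dist [ 0.00137285 -0.00067124  0.00068575] yawnow -11.323791841174057
[[0.03,0.02,0.06,-0.0001,0.0003,-0.0001,-1],
[0.03,0.02,0.06,-0.0001,0.0003,-0.0001,-1],
[0.03,0.02,0.06,-0.0001,0.0003,-0.0001,-1],
[0.03,0.02,0.06,-0.0001,0.0003,-0.0001,-1],
[0.03,0.02,0.06,-0.0001,0.0003,-0.0001,-1]]
```

{"fn": "send_rows", "kwargs": {"steps": [[0,0,0.2,0,0.001,0,0],[0,0,0,0,0,0,0.5],[0,0,0,0,0,0,1],[0,0,0,0,0,0,1],[0,0,0,0,0,0,1],[0,0,0,0,0,0,1],[0,0,0,0,0,0,1],[0,0,0,0,0,0,1],[0,0,0,0,0,0,1],[0,0,0,0,0,0,1]], "force": 60}}

```text
time: 5.2
ee_pos: [0.5817, -0.1151, 0.0681]
eef_rot: [0.775, 0.632, 0.001, 0.002]
ft_force: [0.3, 0.4, -0.1]
width: 0.0297
```

{"fn": "send_rows", "kwargs": {"steps": [[0,0,0,0,0,-0.003,1],[0,0,0,0,0,-0.003,1],[0,0,0,0,0,-0.003,1],[0,0,0,0,0,-0.003,1],[0,0,0,0,0,-0.003,1],[0,0,0,0,0,0,1],[0,0,0,0,0,0,1],[0,0,0,0,0,0,1],[0,0,0,0,0,0,1],[0,0,0,0,0,0,1]]}}

```text
time: 6.2
ee_pos: [0.5777, -0.1142, 0.0804]
eef_rot: [0.774, 0.633, -0.003, -0.001]
ft_force: [-1.0, 0.1, -9.2]
width: 0.0299
```

```bash
python3 -c "
from plan import *
plan([.5566,.11,.08],-4.4,18,1)
print(read_state()['ft_force'])"
```

```text
rotdeg [-0.3   0.15 -7.12] dist [-0.0210972   0.22424801 -0.00040494] yawnow -11.517993908992885
[[-0.02,0.01,-0.4,0.012,-0.0036,0,1],
[-0.02,0.01,-0.4,0.012,-0.0036,0,1],
[-0.02,0.01,-0.4,0.012,-0.0035,0,1],
[-0.02,0.01,-0.4,0.012,-0.0034,0,1],
[-0.02,0.01,-0.4,0.0121,-0.0033,0,1],
[-0.02,0.01,-0.4,0.0121,-0.0032,0,1],
[-0.02,0.01,-0.4,0.0121,-0.0031,0,1],
[-0.02,0.01,-0.4,0.0121,-0.0031,0,1],
[-0.02,0.01,-0.4,0.0122,-0.003,0,1],
[-0.02,0.01,-0.4,0.0122,-0.0029,0,1],
[-0.02,0.01,-0.4,0.0122,-0.0028,0,1],
[-0.02,0.01,-0.4,0.0122,-0.0027,0,1],
[-0.02,0.01,-0.4,0.0122,-0.0026,0,1],
[-0.02,0.01,-0.4,0.0123,-0.0025,0,1],
[-0.02,0.01,-0.4,0.0123,-0.0025,0,1],
[-0.02,0.01,-0.4,0.0123,-0.0024,0,1],
[-0.02,0.01,-0.4,0.0123,-0.0023,0,1],
[-0.02,0.01,-0.4,0.0123,-0.0022,0,1]]
[-0.95567738  0.13371983 -9.16972284]
```

{"fn": "send_rows", "kwargs": {"steps": [[0,0,-0.8,0.024,-0.007,0,1],[0,0,-0.8,0.024,-0.007,0,1],[0,0,-0.8,0.024,-0.0065,0,1],[0,0,-0.8,0.024,-0.0065,0,1],[0,0,-0.8,0.024,-0.006,0,1],[0,0,-0.8,0.024,-0.006,0,1],[0,0,-0.8,0.024,-0.0055,0,1],[0,0,-0.8,0.024,-0.005,0,1],[0,0,-0.6,0.012,-0.003,0,1],[0,0,0,0,0,0,1]]}}

```text
time: 7.2
ee_pos: [0.555, 0.101, 0.0797]
eef_rot: [0.734, 0.679, -0.003, -0.0]
ft_force: [-0.1, 0.4, -8.6]
width: 0.0298
```

```bash
python3 -c "
from plan import *
snap('scene','s3');snap('top','t3')
plan([.5566,.11,.073],-4.4,8,1)
a=cv2.imread('pics/s3.png');cv2.imwrite('pics/s3c.png',cv2.resize(a[150:290,220:380],None,fx=5,fy=5,interpolation=2)[:600])"
```

```text
rotdeg [-0.23  0.28 -0.23] dist [ 0.00116933  0.01153949 -0.006797  ] yawnow -4.635301940755477
[[-0.03,0.04,-0.03,0.0015,0,0.0008,1],
[-0.03,0.04,-0.03,0.0015,0,0.0008,1],
[-0.03,0.04,-0.03,0.0015,0,0.0008,1],
[-0.03,0.04,-0.03,0.0015,0,0.0008,1],
[-0.03,0.04,-0.03,0.0015,0,0.0008,1],
[-0.03,0.04,-0.03,0.0015,0,0.0008,1],
[-0.03,0.04,-0.03,0.0015,0,0.0008,1],
[-0.03,0.04,-0.03,0.0014,0,0.0008,1]]
```

View pics/s3c.png

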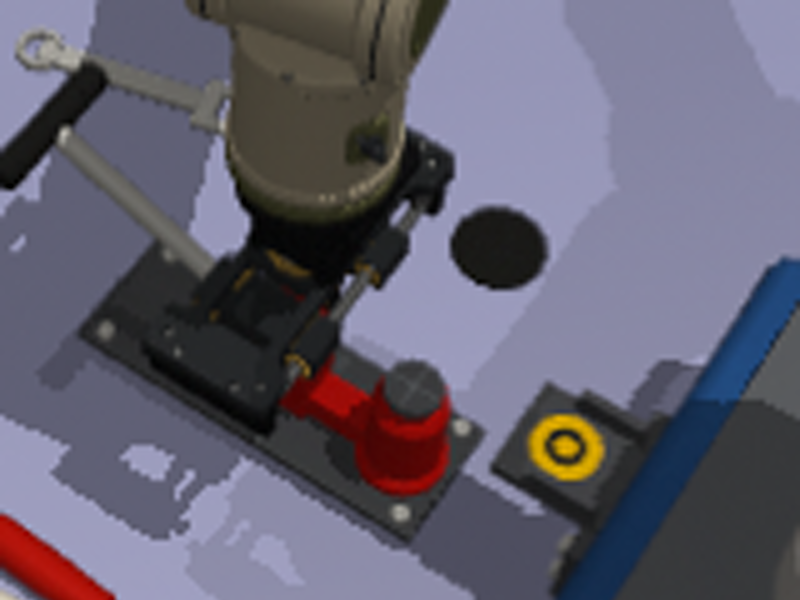

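View pics/t3.png

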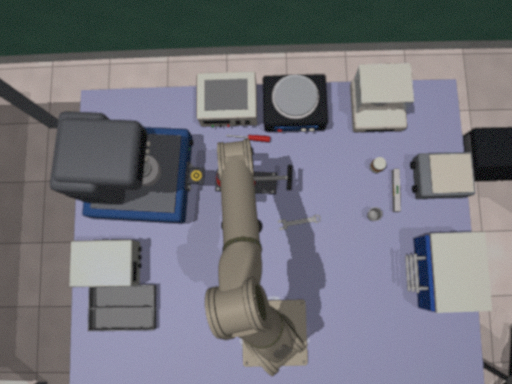

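The saddle is at crop (415,390) and the yellow target at crop (567,446). The jack is held level, with clear bench ahead of it.

```bash
python3 -c "
from fit import *
d=np.load('pics/s3.npy')
s=cr((415,390),5,(220,150));print(s,w('scene',d,*s),w('scene',d,*s,z=.099),w('scene',d,*s,z=.102))
t=cr((566,446),5,(220,150));print(t,w('scene',d,*t),w('scene',d,*t,z=.118))
for c in[(80,333),(408,541),(484,430)]:
  t=cr(c,5,(220,150));print(w('scene',d,*t,z=.02))
S=read_state();print(S['ee_pos'],S['eef_rot'])"
```

```text
[302.6 227.6] [0.563638   0.17858738 0.10196692] [0.56203918 0.17808404 0.099     ] [0.56365582 0.178593   0.102     ]
[332.8 238.8] [0.56247237 0.26448879 0.11896783] [0.56194039 0.2644085  0.118     ]
[ 0.58608805 -0.02351002  0.02      ]
[0.60685094 0.20508584 0.02      ]
[0.52265755 0.21096795 0.02      ]
[0.55543067 0.09846051 0.079797  ] [ 7.35116377e-01  6.77933444e-01 -3.18063362e-03  2.03126944e-04]
```

{"fn": "send_rows", "kwargs": {"steps": [[0,0,0,0,0,0.0035,1],[0,0,0,0,0,0.0035,1],[0,0,0,0.01,0,0,1],[0,0,0,0.01,0,0,1],[0,0,0,0.01,0,0,1],[0,0,0,0.01,0,0,1],[0,0,0,0.01,0,0,1],[0,0,0,0.01,0,0,1],[0,0,0,0,0,0,1],[0,0,0,0,0,0,1]]}}

```text
time: 8.3
ee_pos: [0.5616, 0.1605, 0.0716]
eef_rot: [0.737, 0.676, -0.004, 0.001]
ft_force: [0.1, -0.8, -10.3]
width: 0.0294
```

```bash
python3 -c "
from plan import *
snap('scene','s4');snap('top','t4')
plan([.5566,.188,.073],-4.4,4,1)
a=cv2.imread('pics/s4.png');cv2.imwrite('pics/s4c.png',cv2.resize(a[170:290,240:380],None,fx=5,fy=5,interpolation=2)[:600])"
```

```text
rotdeg [-0.22  0.35 -0.52] dist [-0.00496765  0.02772278  0.0014188 ] yawnow -4.917323014529836
[[-0.05,0.09,-0.13,0.0068,-0.0018,-0.0004,1],
[-0.05,0.09,-0.13,0.0068,-0.0018,-0.0004,1],
[-0.05,0.09,-0.13,0.0068,-0.0018,-0.0004,1],
[-0.05,0.09,-0.13,0.0068,-0.0018,-0.0004,1]]
```

View pics/s4c.png

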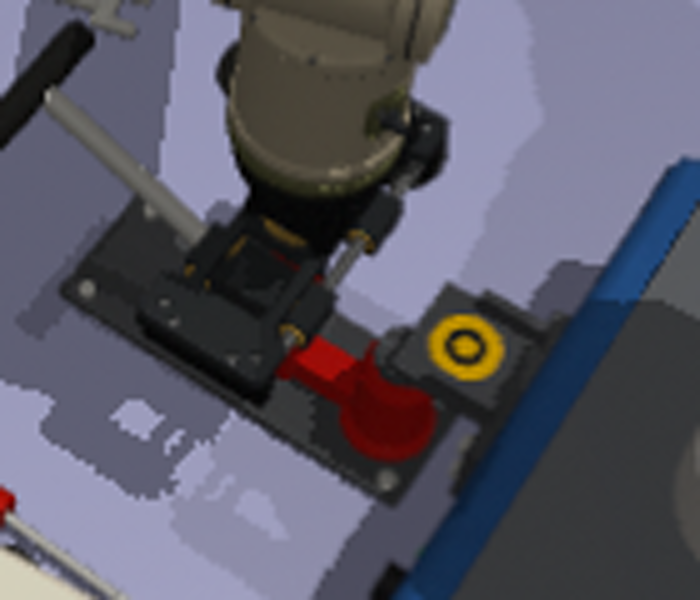

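```bash
python3 -c "
from fit import *
for nm,c,z,o in [('L0',(80,333),.02,(220,150)),('N0',(408,541),.02,(220,150)),('L1',(62,292),.012,(240,170)),('N1',(392,507),.012,(240,170)),('blt0',(400,512),.02,(220,150)),('blt1',(387,480),.012,(240,170)),('blt0',(106,329),.02,(220,150)),('blt1',(88,289),.012,(240,170))]:
  t=cr(c,5,o);print(nm,w('scene',None,*t,z=z))
for i in range(3):
  print(read_state()['ee_pos'])
"
```

```text
L0 [ 0.58608805 -0.02351002  0.02      ]
N0 [0.60685094 0.20508584 0.02      ]
L1 [0.59168449 0.03629069 0.012     ]
N1 [0.61512317 0.26237866 0.012     ]
blt0 [0.59330838 0.19304711 0.02      ]
blt1 [0.60203218 0.25287228 0.012     ]
blt0 [ 0.57591636 -0.0117231   0.02      ]
blt1 [0.58221429 0.04836854 0.012     ]
[0.56156765 0.16027722 0.0715812 ]
[0.56156765 0.16027722 0.0715812 ]
[0.56156765 0.16027722 0.0715812 ]
```

{"fn": "send_rows", "kwargs": {"steps": [[0,0,-0.1,0,-0.003,0,1],[0,0,-0.2,0,-0.003,0,1],[0,0,-0.2,0.004,-0.0025,0,1],[0,0,0,0.0055,0,0,1],[0,0,0,0.0055,0,0,1],[0,0,0,0.0055,0,0,1],[0,0,0,0.0055,0,0,1],[0,0,0,0,0,0,1],[0,0,0,0,0,0,1],[0,0,0,0,0,0,1]]}}

```text
time: 9.4
ee_pos: [0.5546, 0.1883, 0.0715]
eef_rot: [0.734, 0.679, -0.004, 0.001]
ft_force: [0.4, 0.4, -9.6]
width: 0.0297
```

```bash
python3 -c "
from plan import *
snap('scene','s5');snap('top','t5')
plan([.5566,.188,.068],-4.4,4,1)
a=cv2.imread('pics/s5.png');cv2.imwrite('pics/s5c.png',cv2.resize(a[170:290,240:380],None,fx=5,fy=5,interpolation=2)[:600])
a=cv2.imread('pics/t5.png');cv2.imwrite('pics/t5c.png',cv2.resize(a[140:220,170:310],None,fx=5,fy=5,interpolation=2)[:600])"
```

```text
rotdeg [-0.22  0.36 -0.08] dist [ 1.99097463e-03  2.10876253e-05 -3.49993563e-03] yawnow -4.4772637013419185
[[-0.05,0.09,-0.02,0,0.0005,0.0009,1],
[-0.05,0.09,-0.02,0,0.0005,0.0009,1],
[-0.05,0.09,-0.02,0,0.0005,0.0009,1],
[-0.05,0.09,-0.02,0,0.0005,0.0009,1]]
```

View pics/s5c.png

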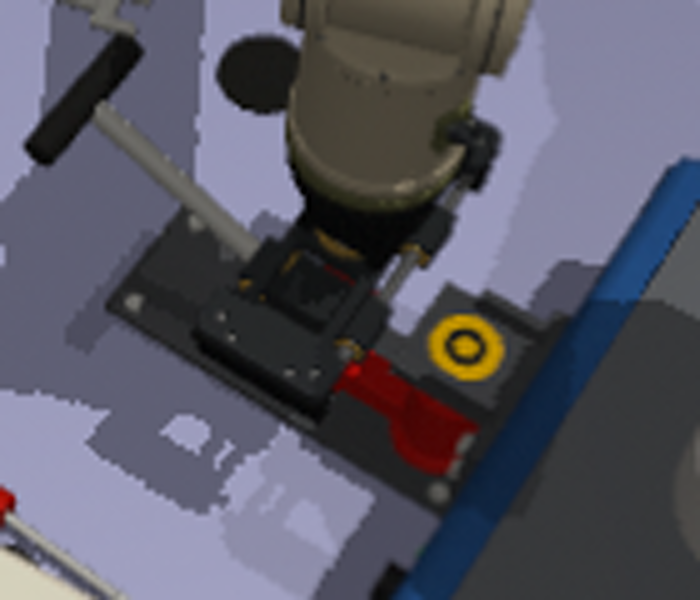

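View pics/t5c.png

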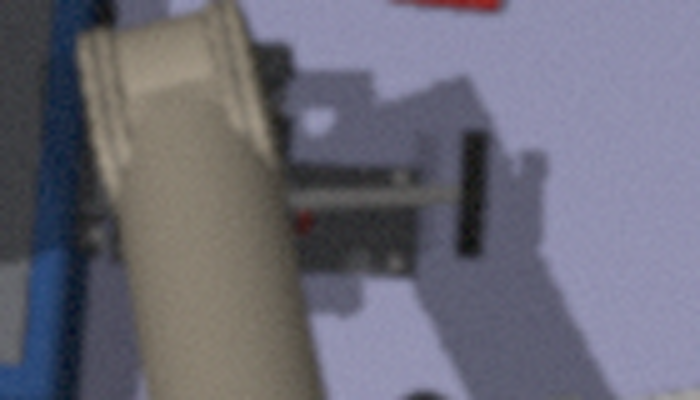

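```bash
cat > rel.py <<'E'
from fit import *
from scipy.optimize import least_squares
# model points in jack frame from initial scene+top
O=np.array([.597,-.0425]);a=np.radians(78.4)
def toJ(p): 
    d=p[:2]-O; return np.array([d[0]*np.cos(a)+d[1]*np.sin(a),-d[0]*np.sin(a)+d[1]*np.cos(a)])
i3=lambda *p:w('scene',None,*cr(p,5,(140,130)),z=.0095)
for c in [(198,300),(431,497),(508,426)]: print('bolt J scene',toJ(i3(*c)))
for c in [(122,108),(100,227),(495,173),(475,293)]: print('bolt J top',toJ(w('top',None,*cr(c,7,(260,145)),z=.0095)))
E
python3 rel.py
```

```text
bolt J scene [-0.18519493 -0.03060076]
bolt J scene [ 0.02061462 -0.03202786]
bolt J scene [0.02087824 0.03344217]
bolt J top [ 0.02031597 -0.03384884]
bolt J top [0.02069068 0.03305195]
bolt J top [-0.18464005 -0.03337247]
bolt J top [-0.18411924  0.03358634]
```

```bash
cat > fit2.py <<'E'
from fit import *
from scipy.optimize import least_squares
def fitpose(obs,x0):
    # obs: (cam,(u,v),(X,Y,Z))
    def f(x):
        c,s=np.cos(x[2]),np.sin(x[2]);r=[]
        for n,uv,m in obs:
            P=[x[0]+c*m[0]-s*m[1],x[1]+s*m[0]+c*m[1],m[2]]; r.append(proj(n,np.array(P))[0]-uv)
        return np.ravel(r)
    r=least_squares(f,x0); return r.x[:2],np.degrees(r.x[2]),r.fun.round(2)
E
python3 -c "
from fit2 import *
z=.0095
s=lambda *p:cr(p,5,(140,130)); t=lambda *p:cr(p,7,(260,145))
B=[(-.185,-.033),(.0205,-.033),(.0205,.033),(-.185,.033)]
o=[('scene',s(198,300),(*B[0],z)),('scene',s(431,497),(*B[1],z)),('scene',s(508,426),(*B[2],z)),('scene',s(532,435),(.032,.042,.008)),('scene',s(435,523),(.032,-.042,.008))]
print(fitpose(o,[.6,-.04,1.37]))
o2=[('top',t(122,108),(*B[1],z)),('top',t(100,227),(*B[2],z)),('top',t(495,173),(*B[0],z)),('top',t(475,293),(*B[3],z))]
print(fitpose(o2,[.6,-.04,1.37]))
s=lambda *p:cr(p,5,(240,170)); t=lambda *p:cr(p,5,(170,140))
z=.013
o=[('scene',s(133,301),(*B[0],z)),('scene',s(438,493),(*B[1],z)),('scene',s(195,223),(*B[3],z)),('scene',s(107,305),(-.2,-.042,.0115))]
print(fitpose(o,[.56,.26,1.5]))
o2=[('top',t(403,176),(*B[0],z)),('top',t(398,261),(*B[3],z)),('top',t(473,193),(-.244,0,.1365))]
print(fitpose(o2,[.56,.26,1.5]))
"
```

```text
(array([ 0.59727038, -0.0413651 ]), np.float64(77.66631476695575), array([ 0.19,  0.18, -0.15,  0.41,  0.12,  0.39,  0.19, -0.79, -0.33,
       -0.18]))
(array([ 0.59743499, -0.04226785]), np.float64(78.23551682957981), array([-0.12,  0.09, -0.03, -0.14,  0.02,  0.14,  0.14, -0.09]))
(array([0.56014013, 0.2635252 ]), np.float64(85.10984244421815), array([ 0.15,  0.44,  0.15, -0.09,  0.34,  0.16, -0.64, -0.53]))
(array([0.56220905, 0.2612412 ]), np.float64(85.14749502777161), array([-0.15, -0.09, -0.29,  0.13,  0.41, -0.04]))
```

The fit puts the saddle about 2 mm from the target, so I'll nudge it and set it down.

{"fn": "send_rows", "kwargs": {"steps": [[0,0.1,0,0.0015,0.0015,0,1],[0,0.1,0,0,0,0,1],[0,0,0,0,0,0.001,1],[0,0,0,0,0,0.001,1],[0,0,0,0,0,0.001,1],[0,0,0,0,0,0.001,1],[0,0,0,0,0,0,1],[0,0,0,0,0,0,1],[0,0,0,0,0,0,1],[0,0,0,0,0,0,1]]}}

```text
time: 10.5
ee_pos: [0.5568, 0.1886, 0.0683]
eef_rot: [0.735, 0.678, -0.002, -0.001]
ft_force: [-0.3, -0.4, -7.4]
width: 0.0297
```

```bash
python3 -c "
from plan import *
s=read_state();print(s['ee_pos'],s['ft_force'],s['torque'])"
```

```text
[0.5567639  0.1886126  0.06833874] [-0.33259779 -0.37688176 -7.3909208 ] [-0.15621229  0.16207673  0.0090103 ]
```

{"fn": "send_rows", "kwargs": {"steps": [[0,0,0,0,0,0.001,1],[0,0,0,0,0,0.0005,1],[0,0,0,0,0,0,1],[0,0,0,0,0,0,1],[0,0,0,0,0,0,0.5],[0,0,0,0,0,0,0],[0,0,0,0,0,0,-0.2],[0,0,0,0,0,0,-0.2],[0,0,0,0,0,0,-0.2],[0,0,0,0,0,0,-0.2]]}}

```text
time: 11.5
ee_pos: [0.5599, 0.19, 0.071]
eef_rot: [0.735, 0.678, 0.002, 0.0]
ft_force: [-0.6, 0.0, -0.1]
width: 0.0512
```

{"fn": "send_rows", "kwargs": {"steps": [[0,0,0,0,0,-0.008,-0.2],[0,0,0,0,0,-0.012,-0.2],[0,0,0,0,0,-0.014,-0.2],[0,0,0,0,0,-0.014,-0.2],[0,0,0,0,0,-0.02,-0.2],[0,0,0,0,0,-0.02,-0.2],[0,0,0,-0.02,0,-0.02,0.5],[0,0,0,-0.025,0,-0.01,1],[0,0,0,-0.025,0,0,1],[0,0,0,-0.025,0,0,1]]}}

```text
time: 12.5
ee_pos: [0.5534, 0.0965, 0.2049]
eef_rot: [0.733, 0.681, 0.007, 0.001]
ft_force: [0.1, -0.0, 0.5]
width: 0.0281
```

```bash
python3 -c "
from plan import *
snap('scene','s6');snap('top','t6')
plan([.543,.018,.2],-4.4,5,1)
a=cv2.imread('pics/s6.png');cv2.imwrite('pics/s6c.png',cv2.resize(a[170:290,240:380],None,fx=5,fy=5,interpolation=2)[:600])
a=cv2.imread('pics/t6.png');cv2.imwrite('pics/t6c.png',cv2.resize(a[140:220,170:310],None,fx=5,fy=5,interpolation=2)[:600])"
```

```text
rotdeg [ 0.64 -0.4  -0.14] dist [-0.01065297 -0.07499145 -0.00512684] yawnow -4.542004028172335
[[0.13,-0.08,-0.03,-0.0151,-0.0009,0.0009,1],
[0.13,-0.08,-0.03,-0.0151,-0.001,0.0009,1],
[0.13,-0.08,-0.03,-0.0151,-0.001,0.001,1],
[0.13,-0.08,-0.03,-0.0151,-0.001,0.001,1],
[0.13,-0.08,-0.03,-0.0151,-0.001,0.001,1]]
```

View pics/s6c.png

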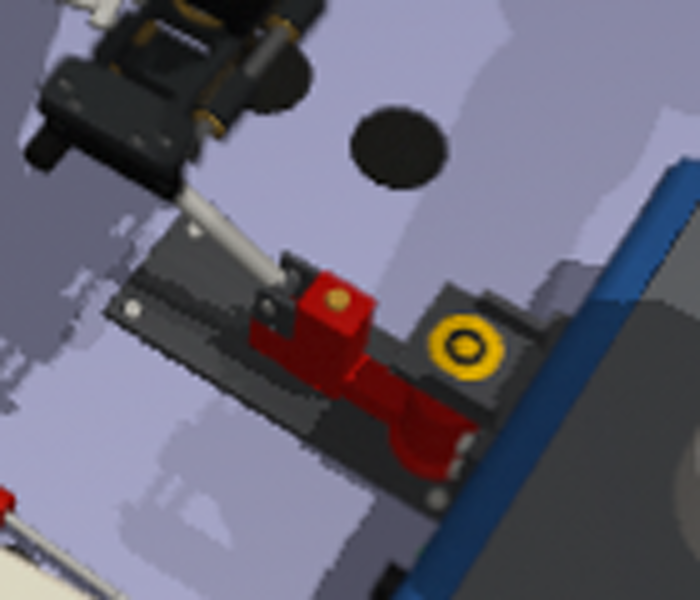

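View pics/t6c.png

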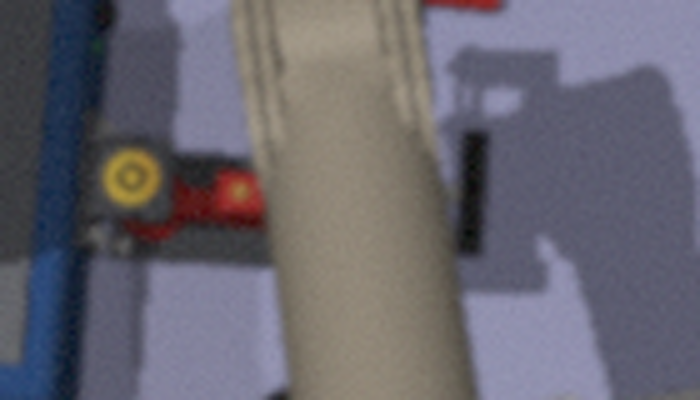

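```bash
python3 -c "
from fit2 import *
z=.0095
B=[(-.185,-.033),(.0205,-.033),(.0205,.033),(-.185,.033)]
s=lambda *p:cr(p,5,(240,170)); t=lambda *p:cr(p,5,(170,140))
o=[('scene',s(132,309),(*B[0],z)),('scene',s(436,499),(*B[1],z)),('scene',s(195,230),(*B[3],z)),('scene',s(338,299),(-.075,0,.0915))]
print(fitpose(o,[.56,.26,1.5]))
o2=[('top',t(240,191),(-.075,0,.0915)),('top',t(473,193),(-.244,0,.133))]
print(fitpose(o2,[.56,.26,1.5]))
print(w('top',None,*t(132,177),z=.118),w('scene',None,*s(466,347),z=.118))
"
```

```text
(array([0.56290349, 0.264026  ]), np.float64(84.97451344795584), array([ 0.07,  0.09,  0.07,  0.1 ,  0.09,  0.03, -0.21, -0.21]))
(array([0.56216786, 0.26302094]), np.float64(85.28904017838059), array([ 0.07,  0.01, -0.07, -0.  ]))
[0.56332733 0.26291313 0.118     ] [0.56247165 0.26465477 0.118     ]
```

The jack stands within about 1 mm of the target: the saddle fits to (0.5625, 0.2635) and the target to (0.5629, 0.2638). Next I move above the cross grip with the fingers shut.

{"fn": "send_rows", "kwargs": {"steps": [[0.2,-0.1,0,-0.016,-0.001,0,1],[0.2,-0.1,0,-0.016,-0.001,0,1],[0.2,-0.1,0,-0.016,-0.001,0,1],[0,-0.1,0,-0.016,-0.001,0.005,1],[0,0,0,-0.008,0,0.01,1],[0,0,0,0,0,0.005,1],[0,0,0,0,0,0,1],[0,0,0,0,0,0,1],[0,0,0,0,0,0,1],[0,0,0,0,0,0,1]]}}

```text
time: 13.6
ee_pos: [0.543, 0.0176, 0.1843]
eef_rot: [0.734, 0.679, 0.0, -0.0]
ft_force: [-0.3, 0.3, -0.6]
width: 0.0006
```

```bash
python3 -c "
from plan import *
snap('scene','s7')
plan([.5425,.018,.165],-4.8,5,1)
a=cv2.imread('pics/s7.png');cv2.imwrite('pics/s7c.png',cv2.resize(a[130:250,200:340],None,fx=5,fy=5,interpolation=2)[:600])"
```

```text
rotdeg [-0.01 -0.04  0.38] dist [-0.00055902  0.00041138 -0.01932625] yawnow -4.423515220762467
[[-0,-0.01,0.08,0.0001,-0.0001,0.0039,1],
[-0,-0.01,0.08,0.0001,-0.0001,0.0039,1],
[-0,-0.01,0.08,0.0001,-0.0001,0.0039,1],
[-0,-0.01,0.08,0.0001,-0.0001,0.0039,1],
[-0,-0.01,0.08,0.0001,-0.0001,0.0039,1]]
```

View pics/s7c.png

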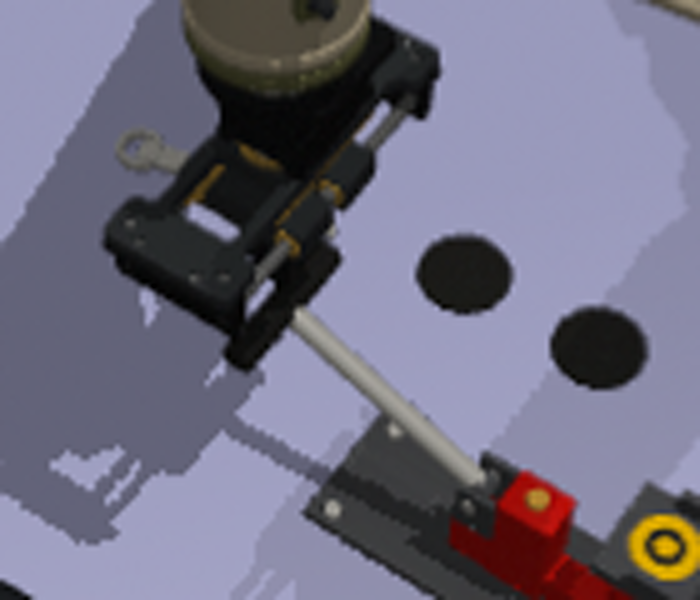

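The fingers sit over the bar, crop about (285,310). I'll press the first stroke gently.

{"fn": "send_rows", "kwargs": {"steps": [[0,0,0,0,0,0.01,1],[0,0,0,0,0,0.01,1],[0,0,0,0,0,0.008,1],[0,0,0,-0.002,0,0.008,1],[0,0,0,-0.002,0,0.008,1],[0,0,0,-0.002,0,0.008,1],[0,0,0,-0.002,0,0.008,1],[0,0,0,-0.001,0,0.008,1],[0,0,0,0,0,0.008,1],[0,0,0,0,0,0,1]]}}

```text
time: 14.65
ee_pos: [0.5428, 0.0054, 0.1027]
eef_rot: [0.735, 0.679, 0.0, 0.001]
ft_force: [-2.3, 1.9, 3.8]
width: 0.0002
```

```bash
python3 -c "
from plan import *
s=read_state();print(s['ee_pos'],s['ft_force'])
plan([.541,.0085,.071],-4.8,4,1)"
```

```text
[0.54283683 0.00544772 0.10265762] [-2.26283284  1.88345924  3.78144955]
rotdeg [0.07 0.05 0.26] dist [-0.00183683  0.00305228 -0.03165762] yawnow -4.543517879969177
[[0.02,0.01,0.06,0.0007,-0.0005,0.0079,1],
[0.02,0.01,0.06,0.0007,-0.0005,0.0079,1],
[0.02,0.01,0.06,0.0007,-0.0005,0.0079,1],
[0.02,0.01,0.06,0.0007,-0.0005,0.0079,1]]
```

{"fn": "send_rows", "kwargs": {"steps": [[0,0,0,0,0,0.007,1],[0,0,0,0,0,0.007,1],[0,0,0,0.0005,0,0.007,1],[0,0,0,0.0005,0,0.005,1],[0,0,0,0.0005,0,0.003,1],[0,0,0,0,0,0.002,1],[0,0,0,0,0,0.002,1],[0,0,0,0,0,0.002,1],[0,0,0,0,0,0,1],[0,0,0,0,0,0,1]]}}

```text
time: 15.65
ee_pos: [0.5449, 0.0056, 0.0711]
eef_rot: [0.735, 0.678, 0.002, 0.001]
ft_force: [-4.1, -2.1, 6.2]
width: 0.0004
```

```bash
python3 -c "
from plan import *
s=read_state();print(s['ee_pos'],s['ft_force'])
snap('scene','s8');snap('top','t8')
a=cv2.imread('pics/s8.png');cv2.imwrite('pics/s8c.png',cv2.resize(a[130:270,200:360],None,fx=4,fy=4,interpolation=2)[:600])"
```

```text
[0.54490833 0.00558702 0.07105244] [-4.08951288 -2.1205276   6.16232852]
```

View pics/s8c.png

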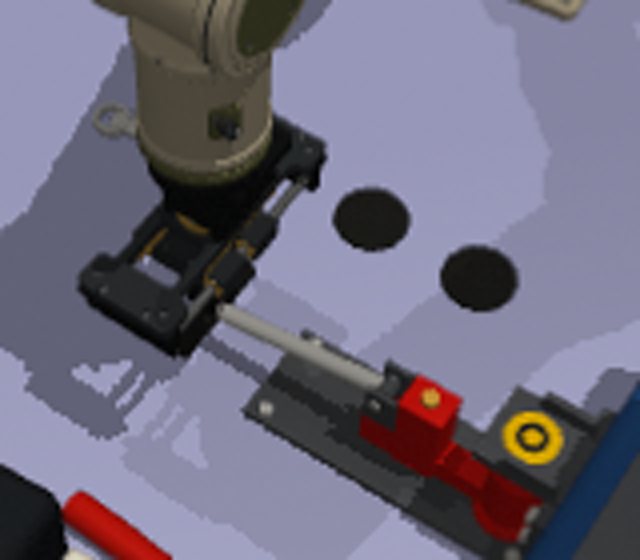

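The handle is fully down: TCP z is 0.071 with 6 N on the stop. The jack looks unmoved. Now I let it up.

{"fn": "send_rows", "kwargs": {"steps": [[0,0,0,0.001,-0.001,-0.012,1],[0,0,0,0,-0.001,-0.014,1],[0,0,0,0.001,0,-0.014,1],[0,0,0,0.002,0,-0.014,1],[0,0,0,0.002,0,-0.014,1],[0,0,0,0.003,0,-0.014,1],[0,0,0,0.003,0,-0.014,1],[0,0,0,0,0,-0.008,1],[0,0,0,0,0,0,1],[0,0,0,0,0,0,1]]}}

```text
time: 16.75
ee_pos: [0.5437, 0.0206, 0.1869]
eef_rot: [0.735, 0.678, 0.005, 0.001]
ft_force: [-0.0, 0.7, -0.2]
width: 0.0002
```

```bash
python3 -c "
from plan import *
s=read_state();print(s['ee_pos'],s['ft_force'])
snap('scene','s9');snap('top','t9')
a=cv2.imread('pics/s9.png');cv2.imwrite('pics/s9c.png',cv2.resize(a[130:270,200:360],None,fx=5,fy=5,interpolation=2)[:600])
plan([.5425,.018,.165],-4.8,5,1)"
```

```text
[0.54366815 0.02057963 0.18692918] [-0.0033656   0.66732693 -0.17086277]
rotdeg [ 0.46 -0.32  0.24] dist [-0.00103658 -0.0024045  -0.02147872] yawnow -4.566251982102102
[[0.09,-0.06,0.05,-0.0005,-0.0002,0.0043,1],
[0.09,-0.06,0.05,-0.0005,-0.0002,0.0043,1],
[0.09,-0.06,0.05,-0.0005,-0.0002,0.0043,1],
[0.09,-0.06,0.05,-0.0005,-0.0002,0.0043,1],
[0.09,-0.06,0.05,-0.0005,-0.0002,0.0043,1]]
```

View pics/s9c.png

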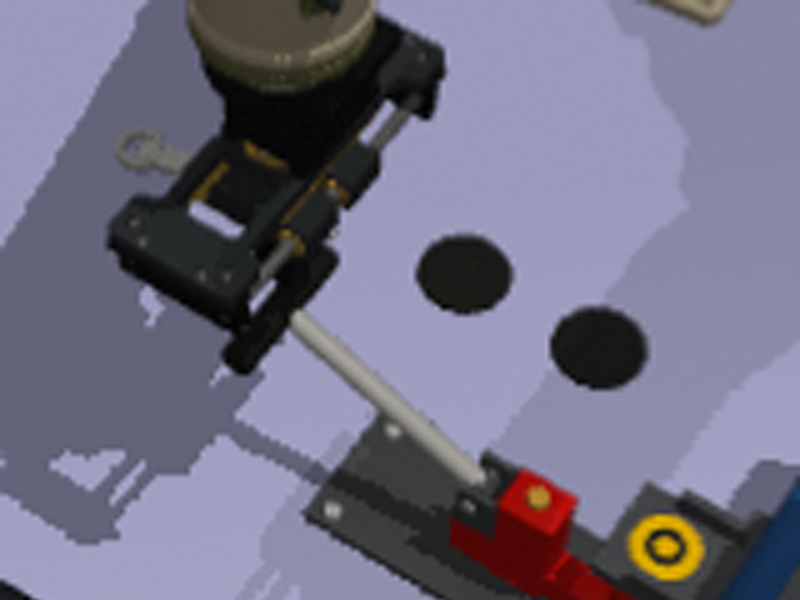

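The handle is back up and the jack unmoved, with its bolt still at crop (333,511). Stroke 2.

{"fn": "send_rows", "kwargs": {"steps": [[0.2,-0.1,0,-0.001,-0.001,0.012,1],[0.2,-0.1,0,-0.001,0,0.01,1],[0,-0.1,0,0,0,0.008,1],[0,0,0,-0.002,0,0.008,1],[0,0,0,-0.002,0,0.009,1],[0,0,0,-0.002,0,0.009,1],[0,0,0,-0.002,0,0.009,1],[0,0,0,-0.001,-0.0005,0.009,1],[0,0,0,0,0,0.009,1],[0,0,0,0,0,0.007,1]]}}

```text
time: 17.85
ee_pos: [0.5412, 0.0056, 0.0885]
eef_rot: [0.736, 0.677, -0.001, 0.001]
ft_force: [-2.9, -0.3, 10.1]
width: 0.0006
```

{"fn": "send_rows", "kwargs": {"steps": [[0,0,0,0,-0.0005,0.006,1],[0,0,0,0,0,0.006,1],[0,0,0,0.0005,-0.0005,0.005,1],[0,0,0,0.0005,0,0.004,1],[0,0,0,0.0005,0,0.003,1],[0,0,0,0,0,0.002,1],[0,0,0,0,0,0.002,1],[0,0,0,0,0,0.002,1],[0,0,0,0,0,0.002,1],[0,0,0,0,0,0.002,1]]}}

```text
time: 18.85
ee_pos: [0.5416, 0.0066, 0.068]
eef_rot: [0.737, 0.676, 0.004, -0.005]
ft_force: [-14.8, -0.5, 36.2]
width: 0.0004
```

{"fn": "send_rows", "kwargs": {"steps": [[0,0,0,0,0,-0.001,1],[0,0,0,0,0,0,1],[0,0,0,0,0,0,1],[0,0,0,0,0,0,1],[0,0,0,0,0,0,1],[0,0,0,0,0,0,1],[0,0,0,0,0,0,1],[0,0,0,0,0,0,1],[0,0,0,0,0,0,1],[0,0,0,0,0,0,1]]}}

```text
time: 19.85
ee_pos: [0.5414, 0.0061, 0.072]
eef_rot: [0.738, 0.675, 0.007, -0.008]
ft_force: [-3.3, -0.3, 9.3]
width: 0.0008
```

```bash
python3 -c "
from plan import *
s=read_state();print(s['ee_pos'],s['ft_force'])
snap('scene','s10')
a=cv2.imread('pics/s10.png');cv2.imwrite('pics/s10c.png',cv2.resize(a[150:270,220:360],None,fx=5,fy=5,interpolation=2)[:600])
plan([.541,.0085,.071],-4.8,4,1)"
```

```text
[0.54138082 0.00607445 0.07196518] [-3.26601476 -0.31922877  9.26320019]
rotdeg [-0.14 -1.16 -0.34] dist [-0.00038282  0.00242253 -0.00099475] yawnow -5.138012626607398
[[-0.03,-0.29,-0.08,0.0006,-0.0001,0.0003,1],
[-0.03,-0.29,-0.08,0.0006,-0.0001,0.0003,1],
[-0.03,-0.29,-0.08,0.0006,-0.0001,0.0003,1],
[-0.03,-0.29,-0.08,0.0006,-0.0001,0.0003,1]]
```

View pics/s10c.png

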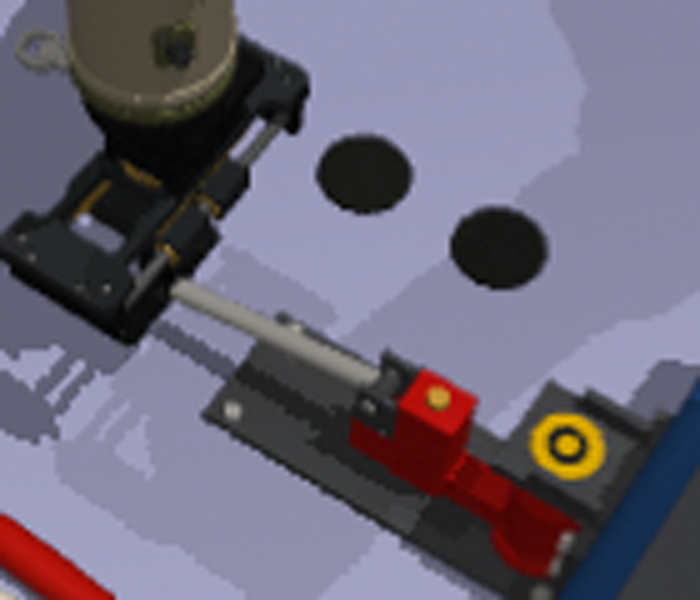

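Jack and target are unmoved: bolt at crop (233,410), target at (568,446). Up again, then stroke 3, with a gentler finish at the stop.

{"fn": "send_rows", "kwargs": {"steps": [[0,-0.2,0,0.001,0,-0.012,1],[0,-0.2,0,0,0,-0.014,1],[0,-0.2,0,0.001,0,-0.014,1],[0,-0.2,0,0.002,0,-0.014,1],[0,-0.2,0,0.002,0,-0.014,1],[0,0,0,0.003,0,-0.014,1],[0,0,0,0.003,0,-0.014,1],[0,0,0,0,0,-0.004,1],[0,0,0,0,0,0,1],[0,0,0,0,0,0,1]]}}

```text
time: 20.9
ee_pos: [0.5421, 0.0197, 0.1806]
eef_rot: [0.738, 0.675, 0.001, -0.002]
ft_force: [-1.3, 0.4, -0.0]
width: 0.0005
```

{"fn": "send_rows", "kwargs": {"steps": [[0,0,0,-0.001,0,0.01,1],[0,0,0,-0.001,0,0.008,1],[0,0,0,0,0,0.008,1],[0,0,0,-0.002,0,0.008,1],[0,0,0,-0.002,0,0.009,1],[0,0,0,-0.002,0,0.009,1],[0,0,0,-0.002,0,0.009,1],[0,0,0,-0.001,-0.0005,0.009,1],[0,0,0,0,0,0.009,1],[0,0,0,0,0,0.007,1]]}}

```text
time: 21.9
ee_pos: [0.5407, 0.0034, 0.0892]
eef_rot: [0.739, 0.673, 0.0, -0.001]
ft_force: [-2.7, 1.8, 11.1]
width: 0.0006
```

{"fn": "send_rows", "kwargs": {"steps": [[0,0,0.1,0.0005,0,0.005,1],[0,0,0.1,0.0005,0,0.005,1],[0,0,0.1,0.0005,0,0.004,1],[0,0,0.1,0.0005,0,0.003,1],[0,0,0.1,0.0005,0,0.002,1],[0,0,0,0,0,0.002,1],[0,0,0,0,0,0.0015,1],[0,0,0,0,0,0.0015,1],[0,0,0,0,0,0.001,1],[0,0,0,0,0,0.001,1]]}}

```text
time: 22.9
ee_pos: [0.541, 0.0044, 0.0691]
eef_rot: [0.744, 0.668, 0.002, -0.005]
ft_force: [-9.4, 0.2, 26.6]
width: 0.0004
```

```bash
python3 -c "
from plan import *
s=read_state();print(s['ee_pos'],s['ft_force'])
snap('scene','s11');snap('top','t11')
a=cv2.imread('pics/s11.png');cv2.imwrite('pics/s11c.png',cv2.resize(a[150:270,220:360],None,fx=5,fy=5,interpolation=2)[:600])"
```

```text
[0.54099057 0.00435869 0.06907835] [-9.37674031  0.22657374 26.63074688]
```

View pics/s11c.png

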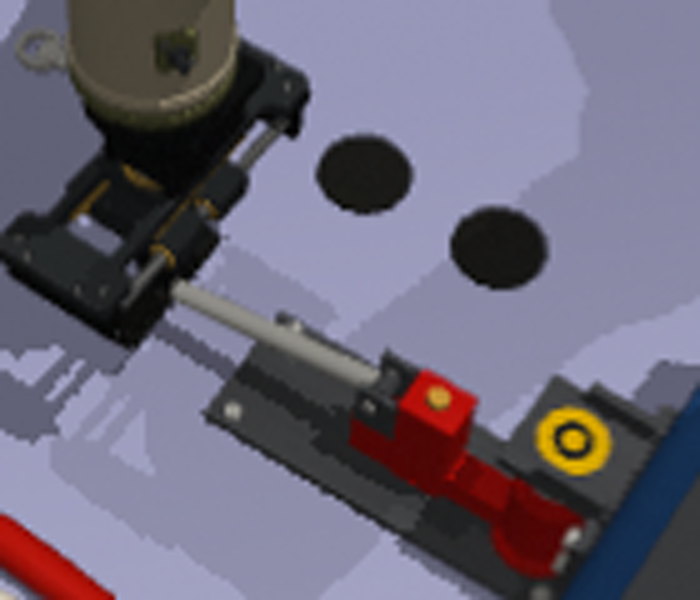

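The target has risen, to crop (574,440) from (568,446). I'll measure by how much.

```bash
cat > lift.py <<'E'
from fit import *
import sys
# base deck/target height change vs first frames, from scene & top depth and from pixel shift
def mz(cam,f,u0,v0,r):
    d=np.load(f'pics/{f}.npy');Z=[]
    for u in range(u0-r,u0+r+1):
        for v in range(v0-r,v0+r+1):
            if d[v,u]>0: Z.append(w(cam,d,u,v)[2])
    return np.median(Z),np.mean(Z)
for sf in sys.argv[1:]: 
    print(sf,mz('scene',sf,333,239,4),mz('scene',sf,360,265,7))
b=proj('scene',np.array([[.5625,.2646,.118],[.5625,.2646,.128]]));print('px per 10mm',b[1]-b[0])
def ctr(f):
    a=cv2.imread(f'pics/{f}.png')[225:255,318:350];h=cv2.cvtColor(a,cv2.COLOR_BGR2HSV)
    m=((h[...,0]>18)&(h[...,0]<35)&(h[...,1]>150)&(h[...,2]>90)).astype(np.uint8)
    wt=m*a[...,2].astype(float); y,x=np.mgrid[:30,:32]; return (wt*x).sum()/wt.sum()+318,(wt*y).sum()/wt.sum()+225
for sf in sys.argv[1:]: print(sf,ctr(sf))
E
python3 lift.py scene0 s6 s9 s10 s11
```

```text
scene0 (np.float64(0.11892288824034247), np.float64(0.11889238891383921)) (np.float64(0.1407911210140217), np.float64(0.14082878755331937))
s6 (np.float64(0.1192347607153803), np.float64(0.11916526503861229)) (np.float64(0.14103735626083536), np.float64(0.14113950276441717))
s9 (np.float64(0.11943858205617247), np.float64(0.11947538257617944)) (np.float64(0.14082970093545277), np.float64(0.14094883394471033))
s10 (np.float64(0.121768884455981), np.float64(0.12179217232351848)) (np.float64(0.14287937034440784), np.float64(0.1429406599254456))
s11 (np.float64(0.12914905696525825), np.float64(0.12980196795595095)) (np.float64(0.14873009080421074), np.float64(0.14882315278104405))
px per 10mm [ 0.60267205 -1.78397036]
scene0 (np.float64(332.83506907545166), np.float64(239.013219978746))
s6 (np.float64(333.02616402340766), np.float64(239.06237808498008))
s9 (np.float64(332.83507665282656), np.float64(239.0133743213031))
s10 (np.float64(333.13611696095904), np.float64(238.79390085857767))
s11 (np.float64(334.26385862027973), np.float64(237.67682371121765))
```

The pad is up about 10 mm, so the feet are up about 8 mm. The state is as wanted. I'll keep holding while easing the sideways force, then check that it is stable.

{"fn": "send_rows", "kwargs": {"steps": [[0,0,0,0,-0.0005,0.0015,1],[0,0,0,0,-0.0005,0.0015,1],[0,0,0,0,-0.0005,0.0015,1],[0,0,0,0,-0.0005,0.0015,1],[0,0,0,0,0,0.0015,1],[0,0,0,0,0,0.0015,1],[0,0,0,0,0,0.0015,1],[0,0,0,0,0,0.0015,1],[0,0,0,0,0,0.0015,1],[0,0,0,0,0,0.0015,1]]}}

```text
time: 24.0
ee_pos: [0.541, 0.0042, 0.0685]
eef_rot: [0.745, 0.667, 0.007, -0.01]
ft_force: [-11.7, -1.0, 31.3]
width: 0.0006
```

```bash
python3 -c "
from plan import *
for i in range(6):
  s=read_state();print(s['time'],s['ee_pos'],s['ft_force']); snap('scene','s12')
snap('top','t12')"
python3 lift.py s6 s11 s12
```

```text
24.0 [0.54099402 0.00419728 0.06847679] [-11.71254024  -1.0233487   31.28704194]
24.05 [0.54100046 0.00416626 0.06849391] [-1.15883653e+01 -7.72730237e-03  3.05286940e+01]
24.1 [0.54100778 0.0041397  0.06850472] [-12.63805835   0.2128538   31.5011356 ]
24.15 [0.54098913 0.00417141 0.06848529] [-12.08655698   0.5469062   31.55664444]
24.2 [0.54097281 0.00414676 0.06848119] [-12.38952342  -0.8308136   30.97535672]
24.25 [0.5409791  0.00417195 0.06848302] [-12.51482327  -0.75552982  30.79893728]
s6 (np.float64(0.1192347607153803), np.float64(0.11916526503861229)) (np.float64(0.14103735626083536), np.float64(0.14113950276441717))
s11 (np.float64(0.12914905696525825), np.float64(0.12980196795595095)) (np.float64(0.14873009080421074), np.float64(0.14882315278104405))
s12 (np.float64(0.12963945662903786), np.float64(0.12996106252226577)) (np.float64(0.14873851739548904), np.float64(0.1488180553174579))
px per 10mm [ 0.60267205 -1.78397036]
s6 (np.float64(333.02616402340766), np.float64(239.06237808498008))
s11 (np.float64(334.26385862027973), np.float64(237.67682371121765))
s12 (np.float64(334.26435780724324), np.float64(237.6755986542648))
```

View pics/s12.png

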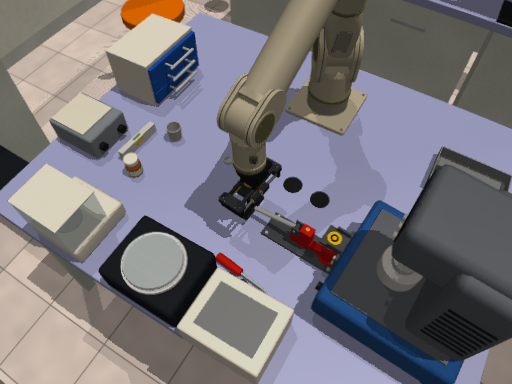

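View pics/t12.png

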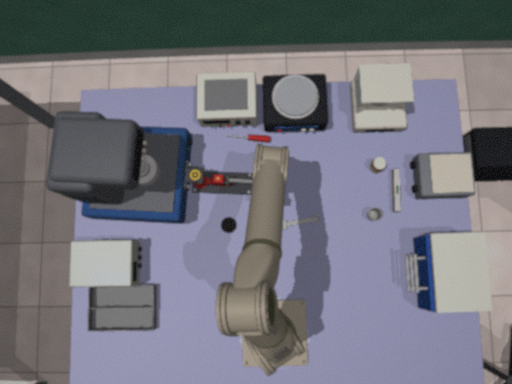

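The scene view shows the handle down under the fingers, the jack under the raised target at about (334,238), and the other items in place. Force and height stayed steady across six readings, so I'm handing in.

```bash
python3 -c "
from bench import *
print(close_job()); s=read_state(); print(s['time'],s['ee_pos'],s['ft_force'])"
```

```text
the job is handed in; nothing more can be done
None
the job is handed in; nothing more can be done
```

The rheometer's front feet are off the bench by roughly 8 mm, and I handed the job in with the fingers holding the jack handle fully down. I gripped the jack by its pump block and set it flat in front of the machine. The third pump stroke raised the feet.

- **Saddle position:** after I let go of the jack, both cameras put the saddle within about 1 mm of the target over the lift pad. The jack did not move during pumping.
- **Lift:** the lift pad rose by about 10 mm. The feet figure is estimated from that, not measured at the feet. The pad height held steady in two pictures about 1 s apart.
- **Hold:** the handle is on its stop with the fingertips pressing down at about 31 N. That is more than needed. There is also about 12 N sideways along the grip bar that I tried to ease and could not, but it was stable over the last readings. On stroke 2 the push briefly reached 36 N before I backed off.
- **Other things:** the loose items looked to be where they were in the last pictures. One foot pad and part of the wrench were hidden from the top camera but visible earlier. The robot was clear of the machine.
- **Time:** about 24 s of the 67 s allowed.

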